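# Shut up the bench bath and start it

### The arm

A 7-joint arm with a two-finger parallel gripper is mounted at the origin on the work surface. World frame = base frame: x ahead of the robot, y to its left, z up, the work surface at z = 0. Lengths are in mm, angles in rad, forces in N, time in s.
With the tool pointing down it reaches from about 400 to 750 mm from the base axis. Payload 19.5 kg.
Tool frame: the origin (TCP) lies midway between the tips of the shut fingers; the grasp point (between the pads) lies 19 mm behind it; z points along the fingers, y is the line along which they close (so a half turn about z gives the same grasp; the last joint's range is limited). The gripper opens to 85 mm and grips with 20 to 120 N. Pads are 22 mm wide; open, the fingers measure 114 mm over their backs; the gripper's body (76 mm by 85 mm) begins 54 mm behind the grasp point. The pads swing forward as they close: fully open they stand 13 mm farther back than shut.
Start: joints at [1.06, 0.707, -0.028, 1.485, 0.022, 0.951, -0.075], TCP at [259.783, -512.94, 231.268] pointing down, gripper open.
Joint ranges: [-2.71, 2.71], [-0.32, 2.16], [-1.57, 1.52], [0, 2.45], [-1.46, 4.6], [0, 2.02], [-2.83, 2.83]. Speed limits (rad/s): [1.89, 1.89, 2.57, 2.57, 3.01, 3.01, 3.01].

### API

Orientations are given as a unit quaternion [w, x, y, z].
In Python, from station import * gives the robot as it stands.
- The arm moves only by the shell command python3 -m jog 'ROWS'. ROWS is text: rows parted by semicolons, each of 7 numbers parted by spaces: the shift along the world's x, y, z scaled (see below), then the turn, a rotation vector about the world's x, y, z scaled (see below), then the opening, from -1 (shut) to 1 (fully open). A call has exactly 5 rows; each row shifts and turns the commanded pose from where the row before left it; what a row does not reach is not made up. The controller multiplies each number of a shift by 0.2 m and each number of a turn by 360 degrees. A row lasts 1/12 s, in which the tool goes at most 41.7 mm and 7.16 degrees, less where a joint would pass 70% of its speed; a pose out of reach is approached as far as the arm can. A call with a number of a shift or a turn outside -1 to 1 is refused whole. A call with a gripper value outside its range is refused whole. The fingers move at their own pace and stop on an object; the grip force is fixed at half the most. Time passes only in rows, so rows that do not move let the fingers close, or fill a call up. It gives the time, the measured TCP pose, the force, the opening and the grip force at its end, in the units of the state.
- sense(): the state, without advancing time (a new reading comes with each control period).
- snapshot(name): name is "scene" or "top" or "wrist"; returns the picture (480x640x3 uint8, red, green, blue); there is no depth.
- camera_info(name): a dict with "K" (3x3 intrinsics, pixels), "R" (3x3) and "t" (3): a world point X has camera coordinates R X + t. Camera axes: x right, y down, z forward; pixel columns grow to the right and rows downward; lengths in mm; the calibration is good to about 2 mm. A picture is of the moment at which its call begins: read the wrist's pose just before it. camera_info takes no time and is no camera call; for the wrist camera it gives the pose at the moment of the call.
- sign_off(): hands the job in; it is judged then, once.
Trained networks look in the newest picture that a camera, given by its name, has taken for a name from the list of things; names that differ only in an ending like _2 or _b are one class to them, and where a whole thing is asked for, a point or a joint stands for the part that bears it (a point fixed in the world has none). Each returns a list of dicts, best first, with "score" (0 to 1); they miss things now and then, are a little off and sometimes report something else, mostly with a low value. They report only what shows in the picture. A call takes as long as a camera call. They do not tell look-alikes from the thing itself.
- silhouettes(camera, name): "pixels" (480x640 bool, what is visible of it) and "xy" ([column, row] in pixels, amid what is visible of it).
The state is a dict: "clock": time; "joint_positions": joint angles; "qvel": joint speeds; "joint_efforts": joint torques, N m; "eef_pos": TCP position; "tool_rot": TCP orientation; "wrist_force": force on the tool from outside, world axes, zero at the start; "ft_torque": the same for the moment, N m; "opening": opening from 0.0 (shut) to 1.0 (fully open); "finger_force": force on a finger pad.
Only numpy, scipy, OpenCV 4.12 (cv2) and the standard library are available. Lean on these libraries where they do the work, as an engineer would, in place of code of your own. Each camera call takes 0.05 s, during which the arm holds its last target. There are 200 camera calls.

### The job

Push the window door of the bench bath fully shut and slide its top cover home against the end stop with your fingertips, in either order, then press the large button of the control box all the way down and let go. Pick nothing up: the cover is slid, not lifted by its knob, the control box stays put, and leave the small button, tube rack, bottle and beaker alone.

Things in the scene. Friction and masses are not known exactly. Their poses are not given: they have to be found in the camera images.
- bath: Grey and aluminium bench bath, fixed, 220 (x) x 320 (y) x 140 mm high; origin at the centre of its underside; x runs from its front (the window side, towards the robot) to its back; its yaw varies. In its frame: flat top at z = 140 mm; open well 85 x 110 mm centred at x 0, y -75; two guide rails 8 mm wide, 8 mm high along y on the top at x = -61 and +61.
- stop (a point): Middle of the foot of the end stop's face on the bath's top, at bath x 0, y -141, z 140 mm; axes as the bath's. The stop is 14 mm high and 130 mm long along x. The cover's -y end meets it when home. Beyond the cover's +y end the top between the rails is free and flat up to the bath's edge at y = +160.
- cover: Loose steel cover, 110 (x) x 130 (y) x 18 mm thick, 0.4 to 0.65 kg, flat on the bath's top between the rails (2 mm play); it slides along the bath's y under friction alone (about 2 to 8 N). A knob of 30 mm diameter on its centre reaches 42 mm above its underside. Origin: centre of underside; at home bath x 0, y -76, z 140 mm; it starts 60 to 110 mm towards +y of that.
- door (a joint): Angle of the glazed window door in rad: 0 shut against the bath's front, growing as it swings open towards the robot (starts 0.45 to 0.95, limit 1.3). Stays where left: 0.06 N m friction, no spring, no latch. Steel-framed panel 140 wide, 104 high (z 21 to 125 mm), 16 thick, its mid-thickness on the hinge line; frame bars 16 to 20 mm wide, the glass 4 mm recessed.
- hinge (a point): Vertical hinge line of the door at mid height (73 mm above the table), at the door's left (+y) end, bath x -123, y +90; axes as the bath's. At angle a the door reaches 140 mm from it along (-sin a, -cos a) in the bath's x, y; its outer face, the one to push, looks along (-cos a, sin a).
- door_edge (a point): Middle of the free edge of the door, 140 mm from the hinge, mid height, mid thickness. Near it, 128 mm from the hinge and 58 mm above the table, a round knob 14 mm in diameter stands 18 mm out of the outer face.
- box: White control box, 130 (x) x 140 (y) x 54 mm high, loose on rubber feet, 0.9 kg, with a dark display and two round grey push buttons on its top; origin at the centre of its underside. It stands to the left or the right of the bath.
- start_top (a point): Centre of the top of the large button (36 mm diameter), the one to press, at the box's x = +22, y = +33; 76 mm above the table when up, standing 10 mm out of a fixed steel collar 52 mm in diameter; moves down with it.
- start (a joint): Travel of the large button in m: 0 up, 0.006 fully down; a spring takes about 5 N to push it fully down and brings it back.
- lamp_top (a point): Centre of the top of the small button (18 mm diameter), to be left alone, 66 mm from the large one at the box's x = +22, y = -33; its top 76 mm above the table.
- lamp (a joint): Travel of the small button in m: 0 up, 0.006 down; spring as the large one.
- rack: White tube rack, 70 x 140 x 30 mm with three capped tubes, 72 mm high in all, loose; origin at the centre of its underside; on the other side of the bath from the control box.
- bottle: Amber bottle, 60 mm in diameter, 130 mm tall, loose, nearer the robot to the left; origin at the centre of its underside.
- beaker: Glass beaker, 68 mm across, 85 mm tall, loose, nearer the robot to the right; origin at the centre of its underside.
Mind the look-alikes: they are no part of the job. Of the things like the cover, leave any that is red; of the rest the larger one is meant. Several things look just like the box: the one meant starts nearest to the robot's base.

How it is judged (in metres and radians):
On the way, in this order (a step that is already met when the one before it is completed fails the run):
1. the window door and the top cover are both shut (value of joint door below 0.05 rad and y of cover in the frame of bath below -0.07 m and z of cover in the frame of bath between 0.135 and 0.145 m), for 0.2 s.
2. the large button is pressed down (value of joint start above 0.0045 m), for 0.05 s.
At the end, for the whole second after the job is handed in: The door is shut to within 0.05 rad, the cover lies flat on the bath with its origin at bath y below -70 mm (within 6 mm of the end stop), both at rest, and the large button, having been pressed at least 4.5 mm, is up again (all of step 1 and value of joint start below 0.0015 m and linear speed of cover below 0.01 m/s and velocity of joint door below 0.05 rad/s); the robot touches nothing.
It fails at once if the cover is lifted off its guides or tipped (z of cover in the frame of bath above 0.15 m or angle between cover's own z axis and vertical above 0.12 rad).
It fails at once if the control box is lifted, tipped or shoved more than 30 mm (height (world z) of box above 0.012 m or distance of box from where it was at the start of the episode above 0.03 m or angle between box's own z axis and vertical above 0.15 rad).
It fails at once if the small button is pressed (value of joint lamp above 0.003 m).
It fails at once if the large button is pressed before door and cover are both shut (value of joint start above 0.003 m and (value of joint door above 0.06 rad or y of cover in the frame of bath above -0.069 m)).
It fails at once if the tube rack, bottle or beaker is lifted, tipped or moved more than 25 mm (distance of any of rack, bottle, beaker from where it was at the start of the episode above 0.025 m or angle between any of rack, bottle, beaker's own z axis and vertical above 0.35 rad).
It also fails if it takes over 54 s, if anything falls off the work surface, if the arm or the gripper's body presses on something with over 40 N, if the wrist force passes 120 N, or if a joint passes its speed limit or range.

## Working session

There is one attempt and no reset: what is moved stays moved. The work goes in short steps, Python scripts to look and compute and a shell command to move; the robot and the scene stay as the last step left them, time stands still between calls to the robot, and variables do not carry over. Pictures are saved under pics/ and viewed, at most 10 in all, crops included, and the job is handed in when it is done.

```bash
mkdir -p pics; ls; python3 - <<'E'
from station import *
import cv2,numpy as np
s=sense();print(s)
for n in("scene","top"):
    cv2.imwrite(f"pics/{n}0.png",snapshot(n)[:,:,::-1]); c=camera_info(n);print(n,np.round(c["K"],1).tolist(),np.round(c["R"],4).tolist(),np.round(c["t"],1).tolist())
    for o in("bath","cover","door","box","start_top","lamp_top","rack","bottle","beaker"):
        print(n,o,[(round(float(d["score"]),2),np.round(d["xy"]).tolist(),int(d["pixels"].sum())) for d in silhouettes(n,o)])
E
```

```text
pics
{'clock': 0.0, 'joint_positions': array([ 1.0602929 ,  0.70710091, -0.02759658,  1.48500834,  0.0220119 ,
        0.95091899, -0.07547879]), 'qvel': array([-6.71955674e-04,  1.90771899e-04, -1.13380268e-03, -7.16524669e-04,
        9.92898300e-05,  1.40724241e-03, -1.32608579e-04]), 'joint_efforts': array([-1.01112757e-04, -8.83210230e+01,  1.23467010e+00, -2.36168844e+01,
        1.69953809e-02,  6.57475131e-03,  1.08448860e-04]), 'eef_pos': array([ 259.65816733, -512.72373932,  230.82665755]), 'tool_rot': array([-5.43062098e-04,  9.72651823e-01,  2.32267327e-01, -1.60909118e-04]), 'wrist_force': array([-0.07194571, -0.16872495, -0.54723109]), 'ft_torque': array([-0.02567268,  0.00217976,  0.03106387]), 'finger_force': 0.0, 'opening': 0.9970668010939518}
scene [[525.2, 0.0, 318.9], [0.0, 525.2, 238.0], [0.0, 0.0, 1.0]] [[0.0078, 0.9999, 0.0063], [0.8092, -0.0026, -0.5876], [-0.5875, 0.0097, -0.8091]] [72.8, -380.7, 1488.1]
scene bath [(0.55, [366.0, 300.0], 19812)]
scene cover [(0.89, [189.0, 357.0], 3826), (0.85, [500.0, 353.0], 2110), (0.67, [380.0, 276.0], 3733)]
scene door 
[... 450 characters left out ...]
ene beaker [(0.88, [276.0, 199.0], 1054)]
top [[475.4, 0.0, 319.3], [0.0, 475.4, 241.9], [0.0, 0.0, 1.0]] [[0.0244, -0.9995, 0.0202], [-0.9907, -0.0269, -0.1335], [0.134, -0.0168, -0.9908]] [-121.5, 561.2, 1060.0]
top bath [(0.91, [264.0, 215.0], 13569)]
top cover [(0.95, [252.0, 189.0], 3299), (0.86, [160.0, 166.0], 1503), (0.7, [417.0, 161.0], 2459)]
top door [(0.78, [235.0, 268.0], 787)]
top box [(0.97, [511.0, 260.0], 3867), (0.85, [418.0, 265.0], 3637)]
top start_top [(0.68, [405.0, 255.0], 205), (0.5, [522.0, 274.0], 211)]
top lamp_top [(0.62, [434.0, 256.0], 49)]
top rack []
top bottle [(0.73, [167.0, 339.0], 859)]
top beaker [(0.88, [352.0, 315.0], 761), (0.38, [417.0, 270.0], 3668)]
```

View pics/scene0.png

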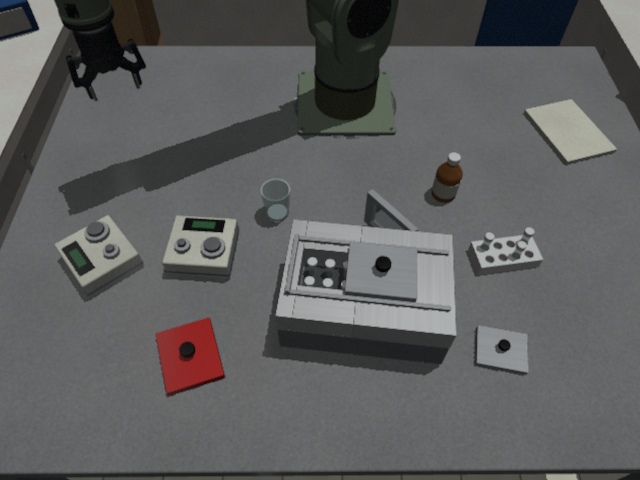

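View pics/top0.png

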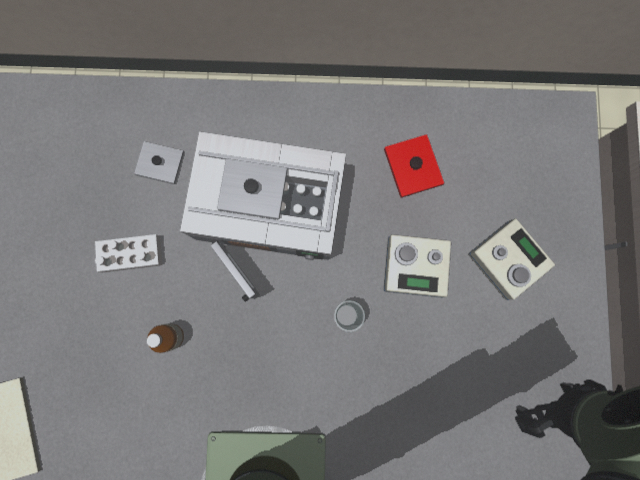

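The scene view shows the bath with its cover around (383,262) and the door ajar at (390,212). The box that counts is at (200,245), with the red and small covers as decoys. The top view shows the same box at (418,265), with the big button at (405,252). I'll zoom in to get corners.

```bash
python3 - <<'E'
import cv2
a=cv2.imread("pics/top0.png")[120:310,170:360];cv2.imwrite("pics/tc.png",cv2.resize(a,None,fx=3.15,fy=3.15,interpolation=cv2.INTER_CUBIC))
a=cv2.imread("pics/scene0.png")[180:370,260:470];cv2.imwrite("pics/sc.png",cv2.resize(a,None,fx=3.15,fy=3.15,interpolation=cv2.INTER_CUBIC))
E
```

```text
(no output)
```

View pics/tc.png

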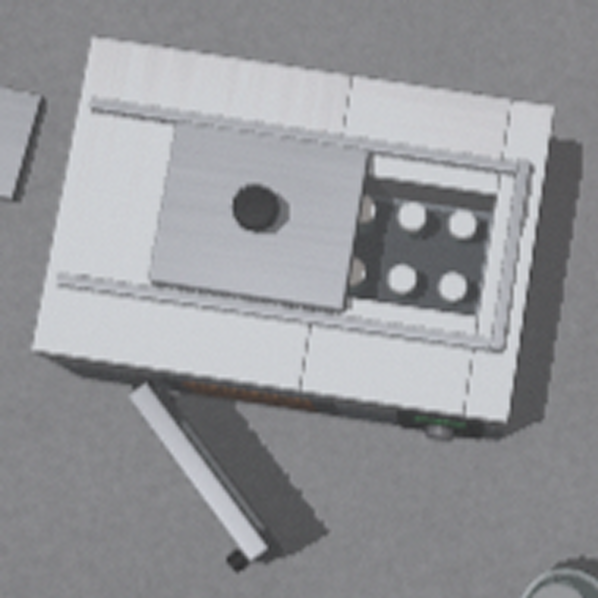

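View pics/sc.png

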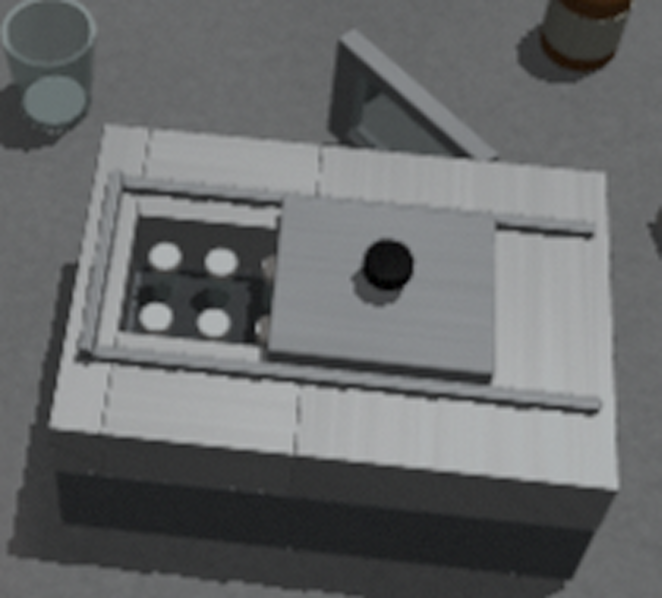

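The top crop shows the bath top corners at (92,38), (553,106), (510,422) and (34,350), and the door's free end at (257,553). The scene crop has the corners at (110,126), (605,173), (617,490) and (52,430), and the door end at (345,38). Now I'll fit.

```bash
cat > h.py <<'E'
from station import *
import numpy as np
from scipy.optimize import least_squares
C={n:camera_info(n) for n in("top","scene")}
def proj(n,X):
    c=C[n];p=(np.asarray(X,float)@np.array(c["R"]).T+c["t"])@np.array(c["K"]).T
    return p[...,:2]/p[...,2:]
def back(n,uv,z):
    c=C[n];R=np.array(c["R"]);d=R.T@np.linalg.solve(np.array(c["K"]),[*uv,1]);o=-R.T@np.array(c["t"])
    return o+d*(z-o[2])/d[2]
def loc(b,p): # bath -> world
    c,s=np.cos(b[2]),np.sin(b[2]);p=np.asarray(p,float).reshape(-1,3)
    return np.c_[b[0]+c*p[:,0]-s*p[:,1],b[1]+s*p[:,0]+c*p[:,1],p[:,2]]
E
python3 - <<'E'
from h import *
f=lambda L,o:(np.array(L,float)+.5)/3.15-.5+o
T=f([(92,38),(553,106),(510,422),(34,350)],(170,120))
S=f([(617,490),(52,430),(110,126),(605,173)],(260,180))
P=[(110,160,140),(110,-160,140),(-110,-160,140),(-110,160,140)]
for use in("ts","t","s"):
    r=least_squares(lambda b:np.r_[(proj("top",loc(b,P))-T).ravel()*("t" in use),(proj("scene",loc(b,P))-S).ravel()*("s" in use)],[600,100,-.1])
    print(use,r.x.round(3),r.fun.round(1).tolist())
    if use=="ts": b=r.x
inv=lambda w:(lambda d,c,s:(c*d[0]+s*d[1],-s*d[0]+c*d[1]))(w[:2]-b[:2],np.cos(b[2]),np.sin(b[2]))
for n,L,o in(("top",[(176,125),(370,152),(345,308),(152,282)],(170,120)),("scene",[(497,212),(282,197),(270,355),(493,370)],(260,180))):
    print("cover",n,[np.round(inv(back(n,q,158))).tolist() for q in f(L,o)])
h=np.array([-123,90])
for n,q,o in(("top",(257,553),(170,120)),("scene",(348,36),(260,180))):
    e=np.array(inv(back(n,f(q,o),125)))-h;print("door",e,np.hypot(*e),np.arctan2(-e[0],-e[1]))
print("hinge",loc(b,(-123,90,73)))
for n,L in(("top",[("big",(405,252),76),("bigN",(405,255),76),("lamp",(435,256),76),("beaker",(350,315),85),("bottle",(153,341),130),("rack",(127,252),30),("decoy",(520,272),76)]),("scene",[("big",(212.5,244),76),("lamp",(182,243),76),("beaker",(276,187),85),("bottle",(453,158),130),("bottlebase",(445,195),0)])):
    for k,q,z in L: print(n,k,back(n,q,z).round(),k)
E
```

```text
ts [ 6.54371e+02  1.49910e+01 -1.22000e-01] [-0.2, -0.2, 0.4, 0.2, -0.5, 0.3, -0.8, 0.6, 1.0, 0.4, -0.9, 0.1, -1.7, -0.0, 0.5, 0.1]
t [ 6.54892e+02  1.44210e+01 -1.20000e-01] [-0.1, -0.3, 0.6, -0.2, -0.1, -0.0, -0.4, 0.5, 0.0, 0.0, -0.0, 0.0, -0.0, 0.0, 0.0, 0.0]
s [ 6.53804e+02  1.54780e+01 -1.24000e-01] [-0.0, -0.0, 0.0, 0.0, -0.0, 0.0, -0.0, 0.0, 1.1, 0.2, -0.7, -0.4, -1.3, -0.4, 0.8, 0.0]
cover top [[53.0, 88.0], [54.0, -42.0], [-53.0, -42.0], [-55.0, 85.0]]
cover scene [[-59.0, 89.0], [-54.0, -42.0], [57.0, -40.0], [52.0, 87.0]]
door [-95.93642461 -97.68623617] 136.91748721349023 0.7763611843413687
door [-95.4342758  -98.31536742] 137.01683279571415 0.7705290816191122
hinge [[543.26811388 119.32323602  73.        ]]
top big [ 542. -298.   76.] big
top bigN [ 535. -298.   76.] bigN
top lamp [ 534. -366.   76.] lamp
top beaker [ 400. -177.   85.] beaker
top bottle [338. 230. 130.] bottle
top rack [530. 335.  30.] rack
top decoy [ 503. -556.   76.] decoy
scene big [ 540. -302.   76.] big
scene lamp [ 538. -366.   76.] lamp
scene beaker [ 389. -173.   85.] beaker
scene bottle [343. 226. 130.] bottle
scene bottlebase [341. 234.   0.] bottlebase
```

```bash
R="0.085 0.135 0 0 0 -0.0094 -1"; 
python3 -m jog '0.085 0.135 0 0 0 -0.0094 -1;0.085 0.135 0 0 0 -0.0094 -1;0.085 0.135 0 0 0 -0.0094 -1;0.085 0.135 0 0 0 -0.0094 -1;0.085 0.135 0 0 0 -0.0094 -1'
python3 -m jog '0.085 0.135 0 0 0 -0.0094 -1;0.085 0.135 0 0 0 -0.0094 -1;0.085 0.135 0 0 0 -0.0094 -1;0.085 0.135 0 0 0 -0.0094 -1;0.085 0.135 0 0 0 -0.0094 -1'
python3 -m jog '0.085 0.135 0 0 0 0 -1;0.085 0.135 0 0 0 0 -1;0.085 0.135 0 0 0 0 -1;0.085 0.135 0 0 0 0 -1;0.085 0.135 0 0 0 0 -1'
```

```text
clock: 1.42
eef_pos: [345.3, -376.6, 231.4]
tool_rot: [0.0, 0.996, 0.085, 0.0]
wrist_force: [1.5, -0.4, -0.5]
opening: 0.303
finger_force: 0.0
clock: 1.83
eef_pos: [430.5, -241.5, 231.4]
tool_rot: [0.0, 0.998, -0.062, 0.0]
wrist_force: [0.9, -0.2, -0.3]
opening: -0.001
finger_force: 0.0
clock: 2.25
eef_pos: [515.5, -106.3, 231.4]
tool_rot: [-0.0, 0.998, -0.061, 0.0]
wrist_force: [0.1, -1.4, -0.1]
opening: -0.002
finger_force: 0.0
```

```bash

python3 -m jog '0.077 0.121 0 0 0 0 -1;0.077 0.121 0 0 0 0 -1;0.077 0.121 0 0 0 0 -1;0.077 0.121 0 0 0 0 -1;0.077 0.121 0 0 0 0 -1'
python3 -m jog '0.077 0.121 0 0 0 0 -1;0.077 0.121 0 0 0 0 -1;0.077 0.121 0 0 0 0 -1;0.077 0.121 0 0 0 0 -1;0.077 0.121 0 0 0 0 -1'
python3 -m jog '0 0 -0.1 0 0 0 -1;0 0 -0.1 0 0 0 -1;0 0 -0.05 0 0 0 -1;0 0 0 0 0 0 -1;0 0 0 0 0 0 -1'
python3 - <<'E'
from station import *
import cv2
cv2.imwrite("pics/w1.png",snapshot("top")[100:320,150:400][:,:,::-1].repeat(2,0).repeat(2,1))
E
```

```text
clock: 2.67
eef_pos: [592.4, 14.6, 231.3]
tool_rot: [-0.0, 0.998, -0.061, 0.0]
wrist_force: [0.7, -0.5, 0.8]
opening: -0.001
finger_force: 0.0
clock: 3.08
eef_pos: [669.2, 135.5, 231.3]
tool_rot: [-0.0, 0.998, -0.061, 0.0]
wrist_force: [-0.1, -1.2, 0.6]
opening: -0.004
finger_force: 0.0
clock: 3.5
eef_pos: [668.8, 133.9, 181.7]
tool_rot: [-0.0, 0.998, -0.061, -0.0]
wrist_force: [0.3, -0.3, 0.9]
opening: 0.0
finger_force: 0.0
```

View pics/w1.png

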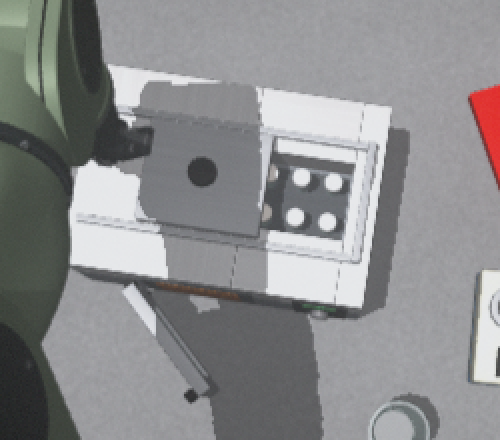

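The fingertip at crop (145,143) is just left of the cover's left edge. I'll add 8 mm of margin and go down.

```bash

python3 -m jog '0.005 0.04 0 0 0 0 -1;0 0 -0.06 0 0 0 -1;0 0 -0.06 0 0 0 -1;0 0 -0.045 0 0 0 -1;0 0 0 0 0 0 -1'
python3 -m jog '-0.0061 -0.0496 0 0 0 0 -1;-0.0061 -0.0496 0 0 0 0 -1;-0.0061 -0.0496 0 0 0 0 -1;0 0 0 0 0 0 -1;0 0 0 0 0 0 -1'
```

```text
clock: 3.97
eef_pos: [669.3, 142.5, 147.2]
tool_rot: [0.0, 0.998, -0.061, -0.001]
wrist_force: [-0.4, 0.9, -0.2]
opening: -0.001
finger_force: 0.0
clock: 4.38
eef_pos: [666.3, 111.2, 148.9]
tool_rot: [-0.0, 0.998, -0.062, 0.0]
wrist_force: [-0.2, 0.8, -0.2]
opening: -0.0
finger_force: 0.0
```

```bash

python3 -m jog '-0.0037 -0.03 0 0 0 0 -1;-0.0037 -0.03 0 0 0 0 -1;-0.0037 -0.03 0 0 0 0 -1;-0.0037 -0.03 0 0 0 0 -1;-0.0037 -0.03 0 0 0 0 -1'
python3 -m jog '-0.0037 -0.03 0 0 0 0 -1;-0.0037 -0.03 0 0 0 0 -1;-0.0037 -0.03 0 0 0 0 -1;-0.0037 -0.03 0 0 0 0 -1;-0.0037 -0.03 0 0 0 0 -1'
python3 - <<'E'
from station import *
import cv2
cv2.imwrite("pics/w2.png",snapshot("scene")[150:370,240:490][:,:,::-1].repeat(2,0).repeat(2,1))
E
```

```text
clock: 4.8
eef_pos: [662.4, 81.8, 148.4]
tool_rot: [-0.0, 0.998, -0.061, 0.0]
wrist_force: [0.4, 4.9, 1.4]
opening: 0.001
finger_force: 2.1
clock: 5.22
eef_pos: [658.7, 51.8, 148.3]
tool_rot: [-0.0, 0.998, -0.061, 0.0]
wrist_force: [0.4, 3.3, 2.9]
opening: -0.0
finger_force: 2.5
```

View pics/w2.png

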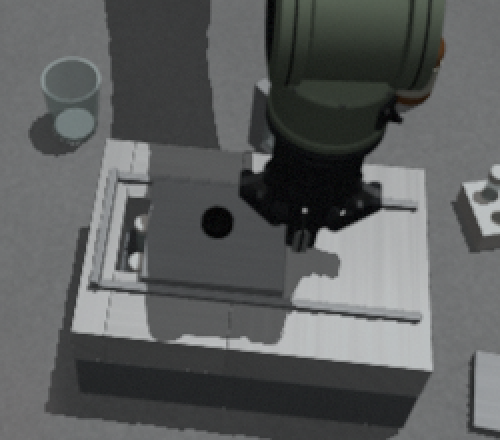

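The cover slides flat, knob at crop (218,222), with the fingertip at (300,238) on its left edge and the gap to the stop shrinking. I'll carry on, slowing near the stop.

```bash

python3 -m jog '-0.003 -0.025 0 0 0 0 -1;-0.003 -0.025 0 0 0 0 -1;-0.003 -0.025 0 0 0 0 -1;-0.003 -0.025 0 0 0 0 -1;-0.0015 -0.0125 0 0 0 0 -1'
python3 -m jog '-0.0015 -0.0125 0 0 0 0 -1;-0.0012 -0.01 0 0 0 0 -1;-0.0012 -0.01 0 0 0 0 -1;0 0 0 0 0 0 -1;0 0 0 0 0 0 -1'
```

```text
clock: 5.68
eef_pos: [656.0, 29.0, 148.3]
tool_rot: [0.0, 0.998, -0.061, 0.0]
wrist_force: [0.7, 4.4, 2.2]
opening: 0.002
finger_force: 2.5
clock: 6.1
eef_pos: [655.2, 23.0, 148.3]
tool_rot: [0.0, 0.998, -0.061, -0.0]
wrist_force: [0.5, 2.6, 1.0]
opening: 0.001
finger_force: 1.3
```

```bash

python3 -m jog '-0.0012 -0.01 0 0 0 0 -1;-0.0012 -0.01 0 0 0 0 -1;0 0 0 0 0 0 -1;0 0 0 0 0 0 -1;0 0 0 0 0 0 -1'
python3 -m jog '-0.0012 -0.01 0 0 0 0 -1;-0.0012 -0.01 0 0 0 0 -1;0 0 0 0 0 0 -1;0 0 0 0 0 0 -1;0 0 0 0 0 0 -1'
python3 -m jog '-0.0006 -0.005 0 0 0 0 -1;-0.0006 -0.005 0 0 0 0 -1;0 0 0 0 0 0 -1;0 0 0 0 0 0 -1;0 0 0 0 0 0 -1'
```

```text
clock: 6.52
eef_pos: [654.7, 19.1, 148.3]
tool_rot: [0.0, 0.998, -0.061, -0.0]
wrist_force: [0.1, 3.2, 2.5]
opening: 0.0
finger_force: 1.5
clock: 6.93
eef_pos: [654.6, 16.3, 148.3]
tool_rot: [-0.001, 0.998, -0.06, 0.0]
wrist_force: [2.6, 8.0, 2.3]
opening: 0.0
finger_force: 4.3
clock: 7.35
eef_pos: [654.8, 15.9, 148.4]
tool_rot: [-0.002, 0.998, -0.06, 0.001]
wrist_force: [5.5, 14.9, 1.5]
opening: 0.002
finger_force: 7.5
```

```bash

python3 -m jog '0.005 0.04 0 0 0 0 -1;0.005 0.04 0 0 0 0 -1;0 0 0.12 0 0 0 -1;0 0 0.12 0 0 0 -1;0 0 0.06 0 0 0 -1'
python3 -m jog '-0.119 0.019 0 0 0 0 -1;-0.119 0.019 0 0 0 0 -1;-0.119 0.019 0 0 0 0 -1;-0.119 0.019 0 0 0 0 -1;-0.119 0.019 0 0 0 0 -1'
python3 -m jog '-0.119 0.019 0 0 0 0 -1;-0.119 0.019 0 0 0 0 -1;-0.119 0.019 0 0 0 0 -1;-0.119 0.019 0 0 0 0 -1;-0.119 0.019 0 0 0 0 -1'
python3 -m jog '0 0 -0.13 0 0 0 -1;0 0 -0.13 0 0 0 -1;0 0 -0.13 0 0 0 -1;0 0 -0.1 0 0 0 -1;0 0 -0.05 0 0 0 -1'
python3 - <<'E'
from h import *
import cv2
cv2.imwrite("pics/w3.png",snapshot("top")[100:320,150:400][:,:,::-1].repeat(2,0).repeat(2,1))
print(sense()["eef_pos"])
E
```

```text
clock: 7.77
eef_pos: [656.5, 29.2, 210.6]
tool_rot: [0.0, 0.998, -0.061, 0.001]
wrist_force: [-0.6, -1.1, 1.2]
opening: -0.0
finger_force: 0.0
clock: 8.18
eef_pos: [535.6, 48.3, 208.2]
tool_rot: [0.0, 0.998, -0.061, -0.0]
wrist_force: [1.1, 0.7, 0.4]
opening: -0.001
finger_force: 0.0
clock: 8.6
eef_pos: [416.7, 67.2, 208.3]
tool_rot: [0.0, 0.998, -0.061, -0.0]
wrist_force: [0.9, 0.0, -0.3]
opening: 0.001
finger_force: 0.0
clock: 9.02
eef_pos: [417.3, 67.1, 98.2]
tool_rot: [0.0, 0.998, -0.061, -0.001]
wrist_force: [-0.1, -0.3, -0.2]
opening: -0.001
finger_force: 0.0
[417.19318419  66.98536165  97.63132898]
```

View pics/w3.png

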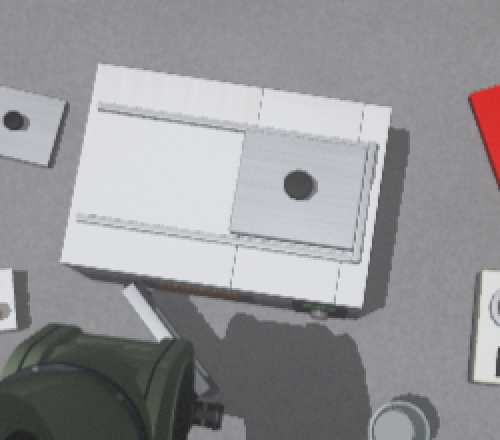

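The cover is home at crop (300,185), flush with the stop. The door is still open, with the arm in front of its outer face. Pushing now.

```bash

python3 -m jog '0.042 -0.0052 0 0 0 0 -1;0.042 -0.0052 0 0 0 0 -1;0.042 -0.0052 0 0 0 0 -1;0.042 -0.0052 0 0 0 0 -1;0.042 -0.0052 0 0 0 0 -1'
python3 -m jog '0.042 -0.0052 0 0 0 0 -1;0.042 -0.0052 0 0 0 0 -1;0.042 -0.0052 0 0 0 0 -1;0.042 -0.0052 0 0 0 0 -1;0.03 -0.0037 0 0 0 0 -1'
python3 -m jog '0.02 -0.0025 0 0 0 0 -1;0.02 -0.0025 0 0 0 0 -1;0 0 0 0 0 0 -1;0 0 0 0 0 0 -1;0 0 0 0 0 0 -1'
```

```text
clock: 9.48
eef_pos: [460.4, 62.0, 100.8]
tool_rot: [0.0, 0.998, -0.061, -0.0]
wrist_force: [-0.8, 1.1, 0.8]
opening: 0.003
finger_force: 0.5
clock: 9.9
eef_pos: [500.1, 57.0, 100.7]
tool_rot: [0.0, 0.998, -0.061, -0.0]
wrist_force: [-2.5, 0.5, 0.3]
opening: -0.001
finger_force: 0.6
clock: 10.32
eef_pos: [507.5, 56.3, 100.3]
tool_rot: [-0.0, 0.998, -0.061, 0.0]
wrist_force: [-0.1, 0.2, 0.0]
opening: 0.003
finger_force: 0.0
```

```bash

python3 -m jog '0.02 -0.0025 0 0 0 0 -1;0 0 0 0 0 0 -1;0 0 0 0 0 0 -1;0 0 0 0 0 0 -1;0 0 0 0 0 0 -1'
python3 -m jog '0.01 -0.0012 0 0 0 0 -1;0.01 -0.0012 0 0 0 0 -1;0 0 0 0 0 0 -1;0 0 0 0 0 0 -1;0 0 0 0 0 0 -1'
```

```text
clock: 10.73
eef_pos: [511.6, 55.7, 100.3]
tool_rot: [-0.0, 0.998, -0.061, 0.0]
wrist_force: [0.4, -0.0, -0.5]
opening: -0.004
finger_force: 0.0
clock: 11.15
eef_pos: [515.7, 55.2, 100.3]
tool_rot: [-0.0, 0.998, -0.061, 0.0]
wrist_force: [-1.0, -0.4, -0.3]
opening: -0.001
finger_force: 0.0
```

```bash
python3 -m jog '0.01 -0.0012 0 0 0 0 -1;0.01 -0.0012 0 0 0 0 -1;0 0 0 0 0 0 -1;0 0 0 0 0 0 -1;0 0 0 0 0 0 -1'
```

```text
clock: 11.57
eef_pos: [517.1, 55.0, 100.0]
tool_rot: [-0.0, 0.998, -0.061, -0.003]
wrist_force: [-17.2, 1.7, 10.7]
opening: -0.001
finger_force: 8.5
```

```bash

python3 -m jog '-0.06 0.0075 0 0 0 0 -1;-0.075 0.009 0 0 0 0 -1;0 0 0.16 0 0 0 -1;0 0 0.16 0 0 0 -1;0 0 0.16 0 0 0 -1'
python3 -m jog '0.018 -0.119 0 0 0 0 -1;0.018 -0.119 0 0 0 0 -1;0.018 -0.119 0 0 0 0 -1;0.018 -0.119 0 0 0 0 -1;0.018 -0.119 0 0 0 0 -1'
python3 -m jog '0.018 -0.119 0 0 0 0 -1;0.018 -0.119 0 0 0 0 -1;0.018 -0.119 0 0 0 0 -1;0.018 -0.119 0 0 0 0 -1;0.018 -0.119 0 0 0 0 -1'
python3 - <<'E'
from h import *
import cv2
a=snapshot("top")
cv2.imwrite("pics/w4.png",a[100:320,170:480][:,:,::-1].repeat(2,0).repeat(2,1))
for n in("top","scene"):
    snapshot(n) if n=="scene" else 0
    for d in silhouettes(n,"start_top"): print(n,d["score"],d["xy"],back(n,d["xy"],76).round(1),d["pixels"].sum())
E
```

```text
clock: 11.98
eef_pos: [492.4, 57.9, 197.6]
tool_rot: [0.0, 0.998, -0.061, -0.0]
wrist_force: [0.8, 0.1, 0.6]
opening: -0.0
finger_force: 0.0
clock: 12.4
eef_pos: [510.9, -62.2, 196.4]
tool_rot: [-0.0, 0.998, -0.061, 0.0]
wrist_force: [1.0, 0.1, 0.5]
opening: -0.003
finger_force: 0.0
clock: 12.82
eef_pos: [528.7, -181.3, 196.3]
tool_rot: [-0.0, 0.998, -0.061, 0.0]
wrist_force: [0.3, 1.2, 1.2]
opening: 0.002
finger_force: 0.0
top 0.76 [520.1, 271.8] [ 503.9 -556.2   76. ] 207
top 0.3 [248.1, 195.8] [659.6  56.8  76. ] 13353
scene 0.73 [209.6, 243.6] [ 539.3 -307.8   76. ] 196
scene 0.48 [90.5, 228.1] [ 497.6 -568.    76. ] 223
scene 0.42 [182.5, 243.2] [ 538.1 -364.9   76. ] 69
scene 0.17 [384.5, 301.4] [679.2  49.9  76. ] 18612
```

View pics/w4.png

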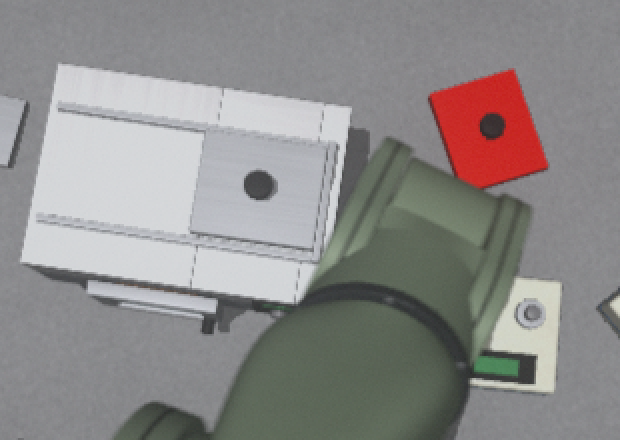

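The cover is home and the door lies along the bath's front, strip from crop (88,290) to (217,312). I'll check the door angle numerically in the saved picture.

```bash
python3 - <<'E'
from h import *
import cv2
g=cv2.cvtColor(cv2.imread("pics/w4.png"),cv2.COLOR_BGR2GRAY)[::2,::2].astype(float)
P=[];Q=[]
b=np.array([654.4,15.0,-.122])
for u in range(48,106,3):
    c=g[130:165,u]; 
    # bath edge: last bright before first big drop ; door strip: rows brighter than 150 after
    k=np.where(c<110)[0][0]; br=[i for i in range(k,35) if c[i]>140]
    if br:
        P.append((u+170,130+100+br[0])); Q.append((u+170,130+100+br[-1]))
    print(u,k,br[:1],br[-1:],end="; ")
for L in(P,Q):
    W=np.array([back("top",q,125)[:2] for q in L]);d=W-b[:2];c,s=np.cos(b[2]),np.sin(b[2])
    x=c*d[:,0]+s*d[:,1];y=-s*d[:,0]+c*d[:,1];p=np.polyfit(y,x,1);print("\n",x.round(1),y.round(),"angle",np.arctan(p[0]))
E
```

```text
48 8 [11] [17]; 51 8 [11] [34]; 54 9 [11] [32]; 57 9 [12] [29]; 60 10 [12] [22]; 63 10 [13] [32]; 66 10 [13] [23]; 69 11 [14] [31]; 72 11 [14] [30]; 75 12 [15] [25]; 78 12 [15] [34]; 81 13 [15] [31]; 84 13 [16] [34]; 87 14 [16] [34]; 90 14 [17] [34]; 93 15 [17] [34]; 96 15 [18] [34]; 99 15 [18] [28]; 102 16 [19] [25]; 105 16 [19] [25]; 
 [-116.6 -115.6 -114.7 -115.8 -114.9 -116.1 -115.1 -116.3 -115.3 -116.5
 -115.6 -114.6 -115.8 -114.9 -116.  -115.1 -116.2 -115.3 -116.5 -115.5] [ 81.  74.  68.  62.  55.  49.  42.  36.  29.  23.  17.  10.   4.  -3.
  -9. -15. -22. -28. -35. -41.] angle 0.0005257834279662482

 [-129.2 -163.8 -158.7 -151.5 -135.9 -155.9 -136.1 -151.9 -148.9 -137.5
 -155.4 -148.2 -153.5 -152.6 -151.7 -150.8 -149.8 -136.3 -129.1 -128.2] [ 78.  66.  60.  55.  52.  42.  39.  30.  24.  19.  10.   5.  -3.  -9.
 -15. -21. -28. -32. -37. -43.] angle -0.07067487691654911
```

The door is shut: its inner face is at bath x −115 and its angle is about 0. On to the button.

```bash

python3 -m jog '0.012 -0.119 0 0 0 0 -1;0.012 -0.119 0 0 0 0 -1;0.012 -0.119 0 0 0 0 -1;0.012 -0.119 0 0 0 0 -1;0.012 -0.119 0 0 0 0 -1'
python3 -m jog '0 0 -0.13 0 0 0 -1;0 0 -0.13 0 0 0 -1;0 0 -0.13 0 0 0 -1;0 0 -0.08 0 0 0 -1;0 0 0 0 0 0 -1'
python3 - <<'E'
from h import *
import cv2
a=snapshot("scene")
cv2.imwrite("pics/w5.png",cv2.resize(a[180:310,130:290][:,:,::-1],None,fx=4,fy=4))
E
```

```text
clock: 13.43
eef_pos: [541.0, -298.9, 196.4]
tool_rot: [-0.0, 0.998, -0.06, 0.0]
wrist_force: [0.4, 1.1, 0.1]
opening: 0.0
finger_force: 0.0
clock: 13.85
eef_pos: [539.8, -297.0, 99.3]
tool_rot: [-0.001, 0.998, -0.06, -0.002]
wrist_force: [-0.8, 0.7, -0.4]
opening: 0.001
finger_force: 0.0
```

View pics/w5.png

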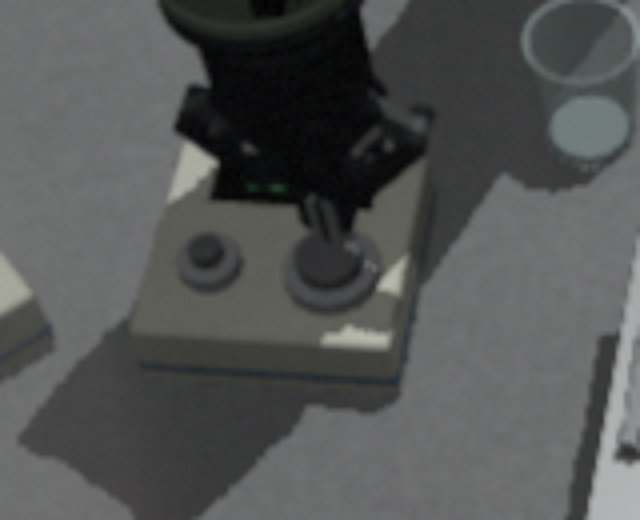

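The closed fingertip (crop (330,235), 25 mm up) stands over the big button's centre at crop (330,262), and the small one at (207,250) is clear. Pressing.

```bash

python3 -m jog '0.005 0 -0.05 0 0 0 -1;0 0 -0.05 0 0 0 -1;0 0 -0.02 0 0 0 -1;0 0 0 0 0 0 -1;0 0 0 0 0 0 -1'
python3 -m jog '0 0 -0.015 0 0 0 -1;0 0 -0.01 0 0 0 -1;0 0 0 0 0 0 -1;0 0 0 0 0 0 -1;0 0 0 0 0 0 -1'
```

```text
clock: 14.32
eef_pos: [541.7, -298.9, 78.4]
tool_rot: [-0.0, 0.998, -0.061, 0.0]
wrist_force: [-0.2, 0.1, 0.3]
opening: 0.001
finger_force: 0.0
clock: 14.73
eef_pos: [541.9, -299.1, 73.5]
tool_rot: [0.0, 0.998, -0.061, 0.0]
wrist_force: [1.2, -0.9, 3.1]
opening: 0.001
finger_force: 1.4
```

```bash

python3 -m jog '0 0 -0.01 0 0 0 -1;0 0 -0.007 0 0 0 -1;0 0 0 0 0 0 -1;0 0 0 0 0 0 -1;0 0 0 0 0 0 -1'
python3 -m jog '0 0 -0.005 0 0 0 -1;0 0 0 0 0 0 -1;0 0 0 0 0 0 -1;0 0 0 0 0 0 -1;0 0 0 0 0 0 -1'
```

```text
clock: 15.15
eef_pos: [541.9, -299.1, 70.1]
tool_rot: [0.0, 0.998, -0.061, 0.0]
wrist_force: [1.4, -0.9, 6.3]
opening: 0.0
finger_force: 3.4
clock: 15.57
eef_pos: [542.0, -299.1, 69.8]
tool_rot: [0.0, 0.998, -0.061, 0.001]
wrist_force: [-1.2, 1.1, 20.0]
opening: 0.002
finger_force: 10.0
```

Hard stop at z = 70 mm, so the button is fully down. Releasing.

```bash

python3 -m jog '0 0 0.05 0 0 0 -1;0 0 0.1 0 0 0 -1;0 0 0.15 0 0 0 -1;0 0 0.15 0 0 0 -1;0 0 0.1 0 0 0 -1'
python3 -m jog '0 0 0 0 0 0 -1;0 0 0 0 0 0 -1;0 0 0 0 0 0 -1;0 0 0 0 0 0 -1;0 0 0 0 0 0 -1'
python3 -c "
from station import *
print(sign_off())"
```

```text
clock: 15.98
eef_pos: [541.6, -299.0, 181.3]
tool_rot: [0.0, 0.998, -0.061, 0.0]
wrist_force: [0.6, 0.1, 1.1]
opening: -0.002
finger_force: 0.0
clock: 16.4
eef_pos: [541.3, -298.8, 178.0]
tool_rot: [-0.0, 0.998, -0.061, -0.001]
wrist_force: [-0.8, 0.4, -0.7]
opening: -0.0
finger_force: 0.0
the job is handed in; nothing more can be done
None
```

I slid the cover home, shut the door, pressed the large button fully down and released it, then handed the job in at about 16 s; the hand-in gave no verdict.

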